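# Refit the contact grill's drip tray behind the tea canister

### The job

The drip tray of the small contact grill has been left out on the worktop, and the tea canister stands in the way in front of the grill. Move the canister aside, slide the tray along the worktop without lifting it, plain end first and red panel towards you, into the bay under the grill until it stops fully home, then put the canister back upright where it stood. Do not tip the canister over, and leave the glass tumbler, timer and matchbox near the front edge where they are.

Things in the scene. Friction and masses are not known exactly. Their poses are not given: they have to be found in the camera images.
- contact_grill: contact grill, black base, steel lid, fixed, base 150 deep x 146 wide (hinge arms near the back: 184 wide), lid top 63 high, raised plate to 71 and handle arch to 91 (both set back 45 or more from the front face). Origin: on the worktop under the middle of the base; x points from its front to its back (into the bay), z up
- bay_mouth (a point): middle of the mouth of the bay under the grill, on the worktop, at x = -75 mm of the grill; axes as the grill's. The bay is a slot with the worktop as its floor: 30 high, 70 deep to a rigid back stop; its side walls flare: 126 apart at the mouth, narrowing to 102 apart 25 further in, then straight
- drip_tray: drip tray, open shallow aluminium tray with a red front panel, loose, about 0.25 kg, 96 long (x) x 96 wide (y), walls 20 high and 4 thick. Origin: middle of its underside; x points from the red panel to the plain leading end that goes into the bay first; z up. 3 mm play each side in the bay. Fully home, its leading end touches the back stop and its origin is at x = -53 of the grill
- tray_panel (a point): middle of the outer face of the tray's red front panel (96 wide, 8 thick, 24 high), at x = -48, z = 12 of the tray; x = -101 of the grill when home, so 26 out of the mouth
- tea_canister: white lidded tea canister, upright, 70 across, 105 high, about 0.35 kg; lid is fast and will not come off. Origin: middle of its underside, z up. It starts about 85 in front of the bay mouth
- canister_knob (a point): middle of the knob on the canister's lid, 98 above its underside; the knob is round, 20 across, from 92 to 105 high, and can be gripped from above to lift the canister
- tumbler: the worktop strip in front of the sink (world x 0.425 to 0.54 m, sink rim 6 mm high behind it) is clear from this thing leftwards as far as the matchbox, but for the tray. Upturned clear glass tumbler, 79 across, 90 high, bystander near the front edge of the worktop; origin under its middle
- timer: round kitchen timer, teal top, 66 across, 46 high, bystander near the front edge of the worktop; origin under its middle
- matches: matchbox 36 x 56 x 16, bystander near the front edge of the worktop; origin under its middle

How it is judged:
By the outcome, as a careful person would: the job done as asked, in the order asked, and still so for the second after the job is handed in, with the robot touching nothing.
It also fails if it takes over 72 s, if anything falls off the work surface, if the arm or the gripper's body presses on something with over 40 N, if the wrist force passes 120 N, or if a joint passes its speed limit or range.

### The arm

A 6-joint arm with a two-finger parallel gripper is mounted at the origin on a cart in front of the work surface, level with it; the furniture and walls round the work are solid. World frame = base frame: x ahead of the robot, y to its left, z up, the work surface at z = 0. Lengths are in m, angles in rad, forces in N, time in s.
With the tool pointing down it reaches from about 0.375 to 0.975 m from the base axis. Payload 3.8 kg.
Tool frame: the origin (TCP) lies midway between the tips of the shut fingers; the grasp point (between the pads) lies 19 mm behind it; z points along the fingers, y is the line along which they close (so a half turn about z gives the same grasp; the last joint's range is limited). The gripper opens to 88 mm and grips with 3 to 60 N. Pads are 18 mm wide; open, the fingers measure 123 mm over their backs; the gripper's body (75 mm by 187 mm) begins 45 mm behind the grasp point.
Start: joints at [1.26, 0.264, 1.604, -0, 1.274, -0.037], TCP at [0.183, 0.65, 0.239] pointing down, gripper open.
Joint ranges: [-2.63, 2.63], [-0.94, 2.18], [0.31, 2.57], [-1.31, 4.45], [0, 2.66], [-2.55, 2.55]. Speed limits (rad/s): [2.57, 2.57, 3.14, 3.14, 3.14, 3.14].

### API

Orientations are given as [roll, pitch, yaw] about the fixed x, y, z axes, in that order (R = Rz(yaw) Ry(pitch) Rx(roll)).
In Python, from workcell import robot gives the robot as it stands. The module is installed in compiled form; this text tells all that it offers.
- The arm moves only by the shell command python3 -m handwheel 'ROWS' [FORCE]. ROWS is JSON, a list that holds one entry, the list of rows, each a list of 7 numbers: the shift along the tool's x, y, z in mm, then the turn, a rotation vector about the tool's x, y, z in degrees, then the finger opening in mm, from 0 to 88.1. In form: [[[x, y, z, ax, ay, az, grip], ...]]. A call has exactly 10 rows; each row shifts and turns the commanded pose from where the row before left it, along the tool's axes as they then stand; what a row does not reach is not made up. A row lasts 1/12 s, in which the tool goes at most 41.7 mm and 7.16 degrees, less where a joint would pass 70% of its speed; a pose out of reach is approached as far as the arm can. A call is refused whole if a number of a shift passes 41.7 or a number of a turn 7.16, either way. A call with a gripper value outside its range is refused whole. The fingers move at their own pace and stop on an object; FORCE is the grip in N (left out, the last holds). Time passes only in rows, so rows that do not move let the fingers close, or fill a call up. It gives the time, the measured TCP pose, the force, the opening and the grip force at its end, in the units of the state.
- robot.get_obs(): the state, without advancing time (a new reading comes with each control period).
- robot.snapshot(name): name is "side" or "top" or "wrist"; returns the picture (400x640x3 uint8, red, green, blue); there is no depth.
- robot.camera_params(name): a dict with "fx", "fy", "cx", "cy" (pixels), "xyz" and "rotation" of the camera in the world. Camera axes: x right, y up, looking along -z (the intrinsics and any distortion apply to the point x, -y, -z); pixel columns grow to the right and rows downward; lengths in m; the calibration is good to about 2 mm. A picture is of the moment at which its call begins: read the wrist's pose just before it. camera_params takes no time and is no camera call; for the wrist camera it gives the pose at the moment of the call.
- robot.hand_in(): hands the job in; it is judged then, once.
Trained networks look in the newest picture that a camera, given by its name, has taken for a name from the list of things; names that differ only in an ending like _2 or _b are one class to them, and where a whole thing is asked for, a point or a joint stands for the part that bears it (a point fixed in the world has none). Each returns a list of dicts, best first, with "conf" (0 to 1); they miss things now and then, are a little off and sometimes report something else, mostly with a low value. They report only what shows in the picture. A call takes as long as a camera call.
- robot.recognise(name, camera): "box" ([left, top, right, bottom] in pixels, round what is visible of it).
- robot.masks_of(name, camera): "region" (400x640 bool, what is visible of it) and "box" ([left, top, right, bottom] in pixels, round what is visible of it).
The state is a dict: "time": time; "q": joint angles; "qvel": joint speeds; "effort": joint torques, N m; "position": TCP position; "tcp_rot": TCP orientation; "wrist_force": force on the tool from outside, world axes, zero at the start; "torque": the same for the moment, N m; "width": finger opening in m; "grasp_force": force on a finger pad.
Only numpy, scipy, OpenCV 4.12 (cv2) and the standard library are available. Lean on these libraries where they do the work, as an engineer would, in place of code of your own. Each camera call takes 0.05 s, during which the arm holds its last target. There are 200 camera calls.

## Working session

There is one attempt and no reset: what is moved stays moved. The work goes in short steps, Python scripts to look and compute and a shell command to move; the robot and the scene stay as the last step left them, time stands still between calls to the robot, and variables do not carry over. Pictures are saved under pics/ and viewed, at most 10 in all, crops included, and the job is handed in when it is done.

```bash
mkdir -p pics; cat > h.py <<'E'
import numpy as np, cv2
from workcell import robot
def ray(cam,u,v):
    p=robot.camera_params(cam)
    d=np.array([(u-p['cx'])/p['fx'],-(v-p['cy'])/p['fy'],-1.0])
    return np.array(p['xyz']),np.array(p['rotation']).reshape(3,3)@d
def onz(cam,u,v,z):
    o,d=ray(cam,u,v); return o+d*(z-o[2])/d[2]
def proj(cam,P):
    p=robot.camera_params(cam); c=np.array(p['rotation']).reshape(3,3).T@(np.array(P)-p['xyz'])
    return p['cx']+p['fx']*c[0]/-c[2], p['cy']-p['fy']*c[1]/-c[2]
def snap(cam,name):
    cv2.imwrite('pics/%s.png'%name,robot.snapshot(cam)[:,:,::-1])
E
python3 - <<'E'
from h import *
print(robot.camera_params('top'));print(robot.camera_params('side'))
for c in ('top','side'):
    snap(c,c+'0')
    for n in ['contact_grill','drip_tray','tray_panel','tea_canister','canister_knob','tumbler','timer','matches']:
        print(c,n,[(np.round(r['box']).tolist(),round(r['conf'],2)) for r in robot.recognise(n,c)[:2]])
a=cv2.imread('pics/top0.png')
o=robot.get_obs();print(o['time'],o['position'],o['tcp_rot'])
E
```

```text
{'fx': 419.4523284348403, 'fy': 419.4523284348403, 'cx': 320.05638317358034, 'cy': 200.50841583064718, 'xyz': array([0.54505689, 0.0330012 , 1.47892938]), 'rotation': array([ 0.02862337,  0.01854367, -1.54653045])}
{'fx': 407.3268771358944, 'fy': 407.3268771358944, 'cx': 321.06630178341675, 'cy': 200.25430560221045, 'xyz': array([0.62406151, 1.07862438, 0.8111111 ]), 'rotation': array([ 9.60520604e-01, -3.73321757e-04,  3.11426741e+00])}
top contact_grill [([259.0, 137.0, 303.0, 181.0], 0.88)]
top drip_tray [([343.0, 216.0, 375.0, 248.0], 0.76)]
top tray_panel [([346.0, 217.0, 374.0, 248.0], 0.73), ([259.0, 136.0, 305.0, 178.0], 0.7)]
top tea_canister [([269.0, 194.0, 292.0, 216.0], 0.73)]
top canister_knob [([271.0, 193.0, 290.0, 216.0], 0.62)]
top tumbler [([445.0, 220.0, 473.0, 246.0], 0.7)]
top timer [([183.0, 226.0, 204.0, 238.0], 0.76), ([226.0, 228.0, 248.0, 244.0], 0.57)]
top matches [([227.0, 228.0, 246.0, 242.0], 0.63), ([260.0, 137.0, 300.0, 184.0], 0.6)]
side contact_grill [([247.0, 228.0, 303.0, 280.0], 0.85)]
side drip_tray [([338.0, 190.0, 367.0, 213.0], 0.68)]
side tray_panel [([339.0, 190.0, 361.0, 215.0], 0.85)]
side tea_canister [([320.0, 228.0, 347.0, 266.0], 0.72)]
side canister_knob [([320.0, 221.0, 349.0, 262.0], 0.79)]
side tumbler [([339.0, 131.0, 356.0, 154.0], 0.92)]
side timer [([370.0, 327.0, 396.0, 356.0], 0.59)]
side matches [([368.0, 286.0, 392.0, 306.0], 0.81), ([339.0, 187.0, 363.0, 213.0], 0.27)]
0.9 [0.18248943 0.64985535 0.23872803] [ 3.14158233e+00 -1.57833685e-05  2.86781113e+00]
```

View pics/top0.png

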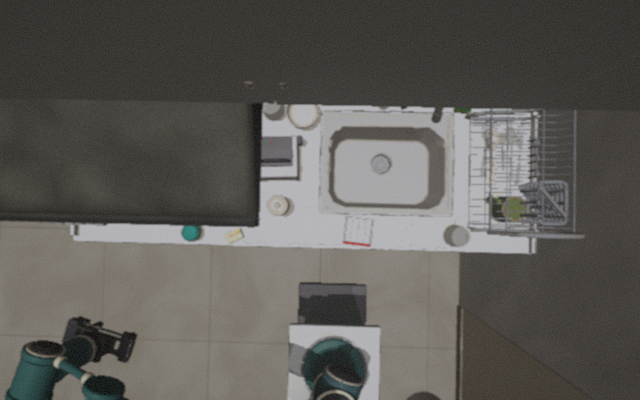

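View pics/side0.png

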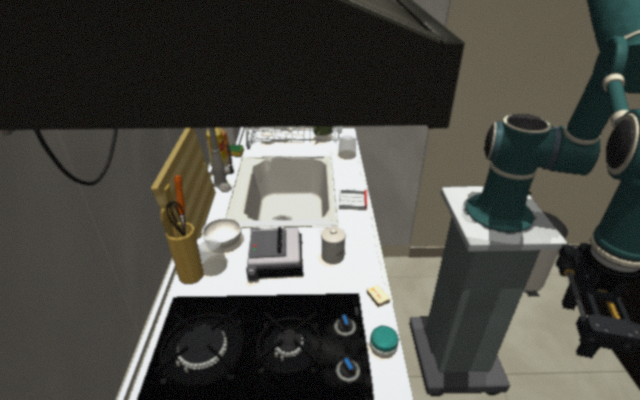

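The top view shows the grill at (280,158), canister at (279,205), tray at (358,231) with its red panel towards the robot, tumbler at (457,235), matchbox at (235,236) and timer at (192,232). The side view agrees with this. Next I turn these into world positions.

```bash
python3 - <<'E'
s=open('h.py').read()
s=s.replace("import numpy as np, cv2","import numpy as np, cv2\nfrom scipy.spatial.transform import Rotation as Ro")
s=s.replace("np.array(p['rotation']).reshape(3,3)","Ro.from_euler('xyz',p['rotation']).as_matrix()")
open('h.py','w').write(s)
E
python3 - <<'E'
from h import *
np.set_printoptions(precision=4,suppress=True)
for n,z in [('contact_grill',.05),('drip_tray',.02),('tea_canister',.09),('tumbler',.09),('timer',.046),('matches',.016)]:
    r=robot.masks_of(n,'top')
    if not r: robot.snapshot('top'); r=robot.masks_of(n,'top')
    m=r[0]['region'];v,u=np.nonzero(m)
    print(n,r[0]['conf'],r[0]['box'],m.sum(),onz('top',u.mean(),v.mean(),z),end=' ')
    c=cv2.minAreaRect(np.c_[u,v].astype(np.float32));print(c)
a=cv2.imread('pics/top0.png')[120:260,240:400];b=cv2.imread('pics/side0.png')[180:280,230:390]
cv2.imwrite('pics/c.png',np.vstack([cv2.resize(a,None,fx=4,fy=2.8*4/2.8*0+4*0+2.0*0+4*0+ 3.0*0+4*0+2.5*0+4,interpolation=2)]))
E
```

```text
contact_grill 0.75 [261.3, 136.7, 305.4, 178.7] 1633 [0.7295 0.1986 0.05  ] ((282.5, 157.5), (43.0, 41.0), 90.0)
drip_tray 0.72 [343.0, 218.5, 376.1, 248.8] 778 [ 0.4825 -0.0758  0.02  ] ((358.5895080566406, 231.56809997558594), (29.068281173706055, 28.25736427307129), 3.5763344764709473)
tea_canister 0.85 [270.2, 194.3, 292.3, 215.9] 358 [0.5671 0.1985 0.09  ] ((278.5, 204.5), (19.0, 21.0), 90.0)
tumbler 0.72 [445.9, 222.7, 472.4, 246.7] 530 [ 0.4807 -0.3948  0.09  ] ((457.5, 234.5), (23.0, 27.0), 90.0)
timer 0.84 [179.5, 226.1, 204.6, 240.1] 277 [0.4643 0.5004 0.046 ] ((191.0, 233.5), (15.0, 20.0), 90.0)
matches 0.66 [225.9, 228.1, 249.3, 243.2] 177 [0.4584 0.358  0.016 ] ((234.30001831054688, 235.1000213623047), (10.28591251373291, 16.54690170288086), 63.43495178222656)
```

View pics/c.png

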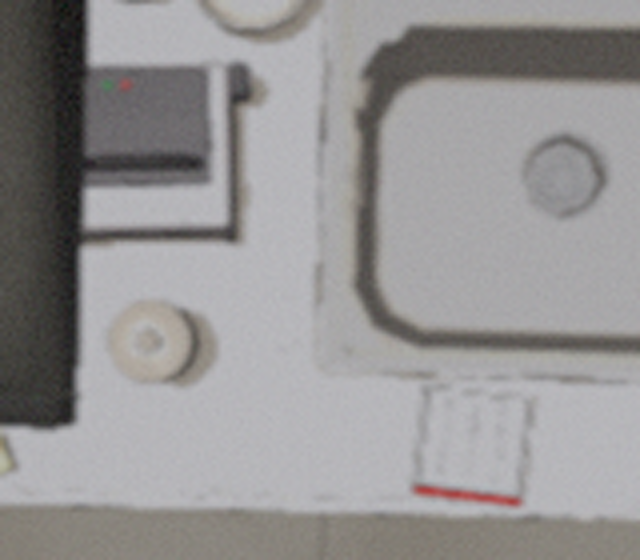

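The crop shows the grill front square to the robot. The tray is yawed a few degrees, with its red panel along the bottom edge, and its plain end is near the sink rim. I'll make the first transit move and check how high the hood is.

```bash
python3 -m handwheel '[[[-30.7,-20.7,0,0,0,0,88],[-30.7,-20.7,0,0,0,0,88],[-30.7,-20.7,0,0,0,0,88],[-30.7,-20.7,0,0,0,0,88],[-30.7,-20.7,0,0,0,0,88],[-30.7,-20.7,0,0,0,0,88],[-30.7,-20.7,0,0,0,0,88],[-30.7,-20.7,0,0,0,0,88],[0,0,0,0,0,-7,88],[0,0,0,0,0,-7,88]]]' 10
python3 - <<'E'
from h import *
np.set_printoptions(precision=3,suppress=True)
for z in (.4,.5,.6,.7,.8): print(z,onz('top',258,225,z),onz('side',445,125,z) if z<.8 else '')
snap('side','side1'); print(robot.camera_params('wrist'), robot.get_obs()['q'])
E
```

```text
time: 2.03
position: [0.3758, 0.4222, 0.239]
tcp_rot: [3.141, 0.0, 3.114]
wrist_force: [-0.8, 0.2, -0.2]
width: 0.0883
grasp_force: 0.0
0.4 [0.509 0.212 0.4  ] [0.303 0.185 0.4  ]
0.5 [0.512 0.195 0.5  ] [0.381 0.402 0.5  ]
0.6 [0.515 0.179 0.6  ] [0.459 0.62  0.6  ]
0.7 [0.519 0.162 0.7  ] [0.537 0.837 0.7  ]
0.8 [0.522 0.146 0.8  ] 
{'fx': 309.26941410993226, 'fy': 309.26941410993226, 'cx': 321.8652821237956, 'cy': 201.99213320333703, 'xyz': array([0.306, 0.424, 0.384]), 'rotation': array([-0.27 , -0.001,  1.549])} [ 0.801  0.057  1.842 -0.     1.242 -0.749]
```

View pics/side1.png

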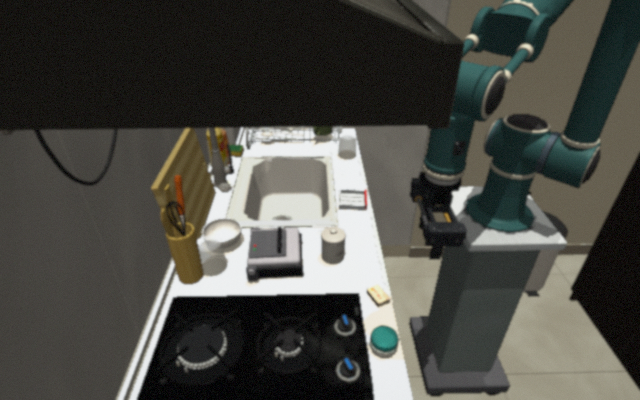

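The side view shows the arm at the front of the worktop, well clear of the hood. The hood's front edge is at x≈0.52 and its underside at z≈0.69.

```bash
python3 -m handwheel '[[[-18.6,-31.2,0,0,0,0,60],[-18.6,-31.2,0,0,0,0,60],[-18.6,-31.2,0,0,0,0,60],[-18.6,-31.2,0,0,0,0,60],[-18.6,-31.2,0,0,0,0,60],[-18.6,-31.2,0,0,0,0,60],[-18.6,-31.2,0,0,0,0,60],[0,0,0,0,0,-1.6,60],[0,0,0,0,0,0,60],[0,0,0,0,0,0,60]]]' 10
python3 - <<'E'
from h import *
np.set_printoptions(precision=4,suppress=True)
snap('wrist','w1'); print(robot.camera_params('wrist'),robot.get_obs()['q'])
for n,z in [('contact_grill',.06),('tea_canister',.092),('canister_knob',.105)]:
    for r in robot.masks_of(n,'wrist')[:2]:
        v,u=np.nonzero(r['region']);print(n,r['conf'],r['box'],len(u),onz('wrist',u.mean(),v.mean(),z))
E
```

```text
time: 2.92
position: [0.4979, 0.2019, 0.2387]
tcp_rot: [3.141, -0.0, 3.137]
wrist_force: [-0.6, -0.1, 0.3]
width: 0.0598
grasp_force: 0.0
{'fx': 309.26941410993226, 'fy': 309.26941410993226, 'cx': 321.8652821237956, 'cy': 201.99213320333703, 'xyz': array([0.4285, 0.2024, 0.3841]), 'rotation': array([-0.2697, -0.0008,  1.567 ])} [ 0.3397  0.0029  1.8979  0.0004  1.2408 -1.2283]
contact_grill 0.81 [272.3, 283.5, 386.5, 359.3] 4082 [0.6937 0.2131 0.06  ]
tea_canister 0.66 [291.3, 201.2, 353.2, 279.1] 4069 [0.5498 0.2034 0.092 ]
canister_knob 0.82 [286.0, 199.6, 355.6, 280.7] 4077 [0.5445 0.2034 0.105 ]
```

View pics/w1.png

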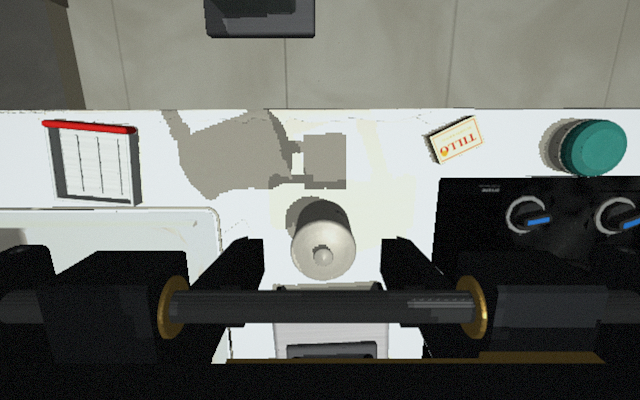

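The wrist view shows the knob at (322,255) and the canister body around it. The grill's front edge is at row ~287, columns 275–387. The tray's red panel runs from (43,124) to (136,130), and its plain end is at row ~204.

```bash
python3 - <<'E'
from h import *
np.set_printoptions(precision=4,suppress=True)
print('knob',onz('wrist',322.5,254.5,.105))
for n,u,v,z in [('panL',136,124,.024),('panR',44,120,.024),('panLfront',136,129,.024),('farR',58,203,.02),('farL',140,206,.02),('grR',275,285,.063),('grL',386,285,.063)]:
    print(n,onz('wrist',u,v,z))
a=cv2.imread('pics/w1.png')
x=cv2.resize(a[100:220,20:220],None,fx=3,fy=3,interpolation=2);y=cv2.resize(a[240:340,230:430],None,fx=3,fy=2.3,interpolation=2)
cv2.imwrite('pics/z.png',np.vstack([x,y]))
E
```

```text
knob [0.559  0.2034 0.105 ]
panL [ 0.4362 -0.0069  0.024 ]
panR [ 0.4317 -0.1096  0.024 ]
panLfront [ 0.4417 -0.0078  0.024 ]
farR [ 0.5297 -0.1196  0.02  ]
farL [ 0.5337 -0.02    0.02  ]
grR [0.6172 0.1482 0.063 ]
grL [0.6174 0.2773 0.063 ]
```

View pics/z.png

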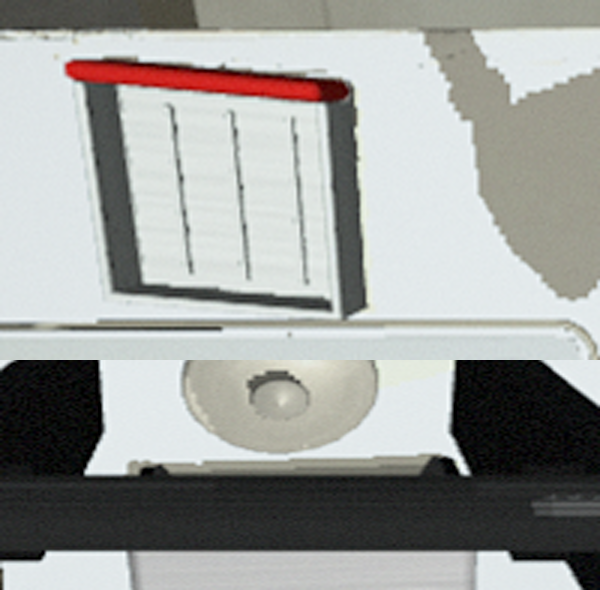

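```bash
python3 - <<'E'
from h import *
np.set_printoptions(precision=4,suppress=True)
print(onz('top',277.3,205,.105), proj('side',[.561,.2015,.105]),proj('wrist',[.561,.2015,.105]))
r=robot.snapshot('side')[215:270,310:360]; cv2.imwrite('pics/s.png',cv2.resize(r[:,:,::-1],None,fx=8,fy=8,interpolation=2))
E
```

```text
[0.5657 0.1994 0.105 ] (np.float64(335.122884882793), np.float64(227.4871750450998)) (np.float64(320.6077208134117), np.float64(256.4089153999792))
```

View pics/s.png

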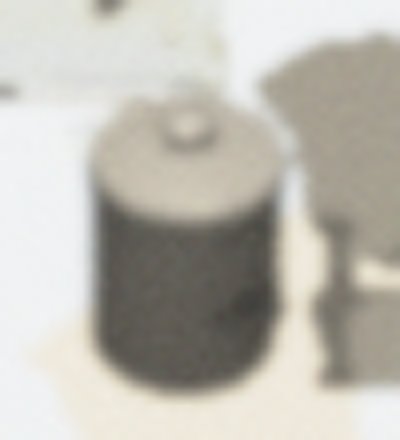

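The crop puts the knob at side-view pixel (333.5, 230.6). Combining the cameras gives about (0.5635, 0.2025).

```bash
python3 -m handwheel '[[[-33,0.3,0,0,0,0,50],[-33,0.3,0,0,0,0,50],[0,0,35,0,0,0,50],[0,0,35,0,0,0,50],[0,0,35,0,0,0,50],[0,0,25,0,0,0,50],[0,0,8,0,0,0,50],[0,0,5,0,0,0,50],[0,0,0,0,0,0,50],[0,0,0,0,0,0,50]]]' 10
```

```text
time: 4.0
position: [0.5651, 0.2031, 0.0975]
tcp_rot: [3.141, 0.003, 3.141]
wrist_force: [-0.5, -0.8, 1.0]
width: 0.05
grasp_force: 0.0
```

```bash
python3 -m handwheel '[[[0,0,2.5,0,0,0,50],[0,0,0,0,0,0,35],[0,0,0,0,0,0,26],[0,0,0,0,0,0,22],[0,0,0,0,0,0,18],[0,0,0,0,0,0,10],[0,0,0,0,0,0,0],[0,0,0,0,0,0,0],[0,0,0,0,0,0,0],[0,0,0,0,0,0,0]]]' 5;  python3 -m handwheel '[[[0,0,0,0,0,0,0],[0,0,0,0,0,0,0],[0,0,0,0,0,0,0],[0,0,0,0,0,0,0],[0,0,0,0,0,0,0],[0,0,0,0,0,0,0],[0,0,0,0,0,0,0],[0,0,-8,0,0,0,0],[0,0,-8,0,0,0,0],[0,0,0,0,0,0,0]]]' 40
```

```text
time: 4.83
position: [0.5641, 0.2026, 0.0935]
tcp_rot: [3.141, 0.0, 3.14]
wrist_force: [0.8, 0.9, 2.3]
width: 0.0183
grasp_force: 5.0
time: 5.67
position: [0.564, 0.202, 0.1099]
tcp_rot: [-3.141, 0.0, 3.14]
wrist_force: [0.2, 0.9, -3.6]
width: 0.0163
grasp_force: 40.0
```

```bash
python3 -m handwheel '[[[0,0,-20,0,0,0,0],[0,0,-25,0,0,0,0],[2,-10,-15,0,0,0,0],[4,-20,0,0,0,0,0],[5,-26,0,0,0,0,0],[5,-27,0,0,0,0,0],[5,-27,0,0,0,0,0],[5,-27,0,0,0,0,0],[5,-27,0,0,0,0,0],[5,-27,0,0,0,0,0]]]' 40;  python3 -m handwheel '[[[5,-27,0,0,0,0,0],[5,-27,0,0,0,0,0],[5,-27,0,0,0,0,0],[5,-27,0,0,0,0,0],[5,-27,0,0,0,0,0],[5,-27,0,0,0,0,0],[5,-27,0,0,0,0,0],[5,-27,0,0,0,0,0],[4,-18,0,0,0,0,0],[4,-10,0,0,0,0,0]]]'
python3 - <<'E'
from h import *
snap('wrist','w2');print(robot.get_obs()['q'])
E
```

```text
time: 6.5
position: [0.5264, 0.01, 0.1686]
tcp_rot: [-3.141, -0.001, 3.14]
wrist_force: [0.4, 0.6, -3.4]
width: 0.0166
grasp_force: 40.0
time: 7.33
position: [0.4782, -0.2347, 0.1688]
tcp_rot: [-3.141, -0.001, 3.138]
wrist_force: [0.4, -0.5, -4.0]
width: 0.0164
grasp_force: 40.0
[-0.50319039  0.051263    1.9824807  -0.00215538  1.10855938 -2.06950834]
```

View pics/w2.png

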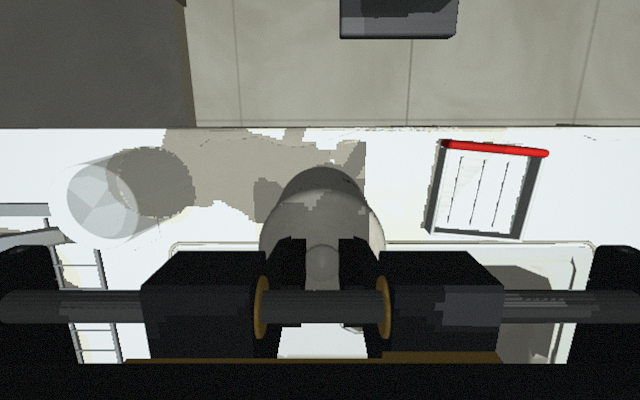

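The canister hangs upright with clear worktop between the tray (435–548) and the tumbler (55–140). I'll set it down here.

```bash
python3 -m handwheel '[[[0,0,25,0,0,0,0],[0,0,25,0,0,0,0],[0,0,15,0,0,0,0],[0,0,5,0,0,0,0],[0,0,3,0,0,0,0],[0,0,1.5,0,0,0,0],[0,0,0.5,0,0,0,0],[0,0,0,0,0,0,0],[0,0,0,0,0,0,0],[0,0,0,0,0,0,0]]]'
python3 - <<'E'
from h import *
o=robot.get_obs();print(o['position'],o['wrist_force'])
E
```

```text
time: 8.22
position: [0.4799, -0.2328, 0.0952]
tcp_rot: [-3.141, 0.002, 3.14]
wrist_force: [0.5, -0.2, -4.5]
width: 0.0161
grasp_force: 40.0
[ 0.47990117 -0.23278719  0.09518445] [ 0.45523225 -0.19443764 -4.54074038]
```

```bash
python3 -m handwheel '[[[0,0,1,0,0,0,0],[0,0,0.7,0,0,0,0],[0,0,0,0,0,0,0],[0,0,0,0,0,0,24],[0,0,0,0,0,0,30],[0,0,0,0,0,0,40],[0,0,0,0,0,0,40],[0,0,-5,0,0,0,40],[0,0,-25,0,0,0,40],[0,0,-30,0,0,0,40]]]' 
python3 -m handwheel '[[[0,0,-30,0,0,0,40],[0,0,-20,0,0,7,40],[0,20,0,0,0,7,40],[0,30,0,0,0,7,40],[0,40,0,0,0,7,40],[0,0,0,0,0,7,40],[0,0,0,0,0,7,40],[0,0,0,0,0,7,40],[0,0,0,0,0,0,40],[0,0,0,0,0,0,40]]]' 
python3 - <<'E'
from h import *
print(robot.get_obs()['q'])
E
```

```text
time: 9.05
position: [0.4771, -0.2313, 0.1507]
tcp_rot: [3.139, -0.006, 3.14]
wrist_force: [0.6, 1.2, -0.0]
width: 0.0398
grasp_force: 0.0
time: 9.88
position: [0.5024, -0.1491, 0.2028]
tcp_rot: [3.142, 0.0, 2.298]
wrist_force: [-0.5, -0.7, -0.4]
width: 0.0401
grasp_force: 0.0
[-3.35990924e-01  3.91855536e-03  1.96493467e+00 -5.50587298e-05
  1.17257123e+00 -1.06314652e+00]
```

```bash
python3 -m handwheel '[[[0,0,0,0,0,6.8,40],[0,0,0,0,0,6.8,40],[0,0,0,0,0,6.8,40],[0,0,0,0,0,6.8,40],[0,0,0,0,0,6.8,40],[0,0,0,0,0,6.8,40],[0,0,0,0,0,6.8,40],[-26,-8,-10,0,0,0,40],[-26,-9,-10,0,0,0,40],[0,0,0,0,0,0,40]]]' 
python3 - <<'E'
from h import *
snap('wrist','w3');print(robot.get_obs()['q'])
E
```

```text
time: 10.72
position: [0.4796, -0.2027, 0.2247]
tcp_rot: [3.139, 0.003, 1.465]
wrist_force: [-0.1, 0.0, 0.4]
width: 0.0401
grasp_force: 0.0
[-4.44420701e-01 -2.13902317e-02  1.94983893e+00 -3.70775113e-04
  1.21062105e+00 -3.36682708e-01]
```

View pics/w3.png

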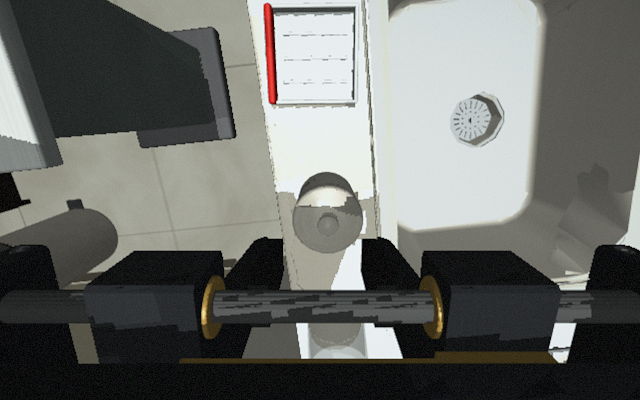

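The view shows the canister standing upright below the gripper at (327,215). The tray is at columns 264–356 and rows 3–104, nearly square to the tool.

```bash
python3 - <<'E'
from h import *
np.set_printoptions(precision=4,suppress=True)
print('knob',onz('wrist',327,222,.105))
P={}
for n,u,v,z in [('panLfront',265,4,.024),('panRfront',270,103,.024),('panRin',276,103,.024),('farR',356,104,.02),('farL',355,4,.02)]:
    print(n,onz('wrist',u,v,z))
a=robot.snapshot('wrist')
hsv=cv2.cvtColor(a,cv2.COLOR_RGB2HSV);m=((hsv[...,1]>150)&((hsv[...,0]<8)|(hsv[...,0]>172))&(hsv[...,2]>60)); m[150:]=0
v,u=np.nonzero(m);print(u.min(),u.max(),v.min(),v.max(),len(u),onz('wrist',u.mean(),v.mean(),.018)); 
print(np.polyfit([onz('wrist',x,y,.02)[1] for x,y in zip(u,v)],[onz('wrist',x,y,.02)[0] for x,y in zip(u,v)],1))
for n in ['drip_tray']:
    for r in robot.masks_of(n,'wrist')[:1]:
        v,u=np.nonzero(r['region']);print(n,r['conf'],r['box'],len(u),onz('wrist',u.mean(),v.mean(),.02))
E
```

```text
knob [ 0.4815 -0.2252  0.105 ]
panLfront [ 0.4428 -0.0216  0.024 ]
panRfront [ 0.4335 -0.1139  0.024 ]
panRin [ 0.4398 -0.1146  0.024 ]
farR [ 0.5248 -0.1247  0.02  ]
farL [ 0.5313 -0.0299  0.02  ]
264 275 6 105 735 [ 0.4391 -0.0651  0.018 ]
[0.0947 0.4456]
drip_tray 0.89 [267.1, 7.1, 361.5, 106.5] 9319 [ 0.4818 -0.0686  0.02  ]
```

```bash
python3 -m handwheel '[[[32,-13,0,0,0,0,40],[32,-13,0,0,0,0,40],[32,-13,0,0,0,0,40],[31,-13,0,0,0,-0.6,40],[0,0,35,0,0,0,40],[0,0,35,0,0,0,40],[0,0,35,0,0,0,40],[0,0,35,0,0,0,40],[0,0,0,0,0,0,40],[0,0,0,0,0,0,40]]]' 
python3 - <<'E'
from h import *
np.set_printoptions(precision=4,suppress=True)
o=robot.get_obs();print(o['position'],o['tcp_rot'])
a=robot.snapshot('wrist');cv2.imwrite('pics/w4.png',a[:,:,::-1])
hsv=cv2.cvtColor(a,cv2.COLOR_RGB2HSV);m=((hsv[...,1]>150)&((hsv[...,0]<8)|(hsv[...,0]>172))&(hsv[...,2]>60))
v,u=np.nonzero(m);print(u.min(),u.max(),v.min(),v.max(),len(u),proj('wrist',o['position']+np.array([0,0,-.066]))) 
E
```

```text
time: 11.7
position: [0.4394, -0.066, 0.0806]
tcp_rot: [-3.135, -0.001, 1.476]
wrist_force: [-0.2, -0.4, 0.2]
width: 0.0397
grasp_force: 0.0
[ 0.4394 -0.066   0.0806] [-3.1353 -0.001   1.4758]
318 328 151 282 1336 (np.float64(319.7421993967916), np.float64(213.68508939376738))
```

View pics/w4.png

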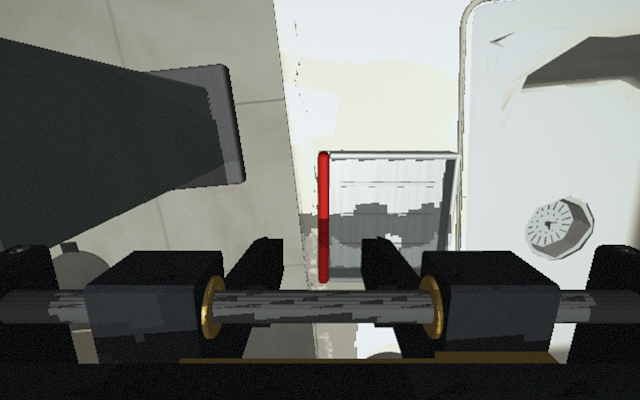

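The red panel is between the open fingers at column 323, rows 151–282, and parallel to them. I'll lower the fingers and grip it.

```bash
python3 -m handwheel '[[[-4,2,20,0,0,0,40],[0,0,20,0,0,0,40],[0,0,18,0,0,0,40],[0,0,8,0,0,0,40],[0,0,2,0,0,0,30],[0,0,0,0,0,0,20],[0,0,0,0,0,0,12],[0,0,0,0,0,0,6],[0,0,0,0,0,0,4],[0,0,0,0,0,0,4]]]' 5
python3 - <<'E'
from h import *
o=robot.get_obs();print(o['position'],o['tcp_rot'],o['wrist_force'])
E
```

```text
time: 12.58
position: [0.443, -0.0714, 0.0153]
tcp_rot: [-3.141, 0.0, 1.474]
wrist_force: [-4.6, 0.0, 6.7]
width: 0.0077
grasp_force: 5.0
[ 0.44301719 -0.07137339  0.01529772] [-3.14074242e+00  4.62536243e-05  1.47424084e+00] [-4.58689164  0.02648977  6.65575724]
```

```bash
python3 -m handwheel '[[[0,0,-1,0,0,0,12],[0,0,-1,0,0,0,20],[0,0,-1,0,0,0,20],[0,0,0,0,0,0,12],[0,0,0,0,0,0,4],[0,0,0,0,0,0,0],[0,0,0,0,0,0,0],[0,0,0,0,0,0,0],[0,0,0,0,0,0,0],[0,0,0,0,0,0,0]]]' 12
```

```text
time: 13.42
position: [0.4435, -0.0714, 0.0176]
tcp_rot: [3.142, 0.0, 1.474]
wrist_force: [-1.3, 0.2, 3.2]
width: 0.0078
grasp_force: 12.0
```

```bash
python3 -m handwheel '[[[0,-3.5,0,0,0,0,0],[0,-3.5,0,0,0,-2.8,0],[8,0,0,0,0,-2.8,0],[14,0,0,0,0,0,0],[18,0,0,0,0,0,0],[18,0,0,0,0,0,0],[18,0,0,0,0,0,0],[18,0,0,0,0,0,0],[18,0,0,0,0,0,0],[18,0,0,0,0,0,0]]]' 20
python3 -m handwheel '[[[18,0,0,0,0,0,0],[18,0,0,0,0,0,0],[18,0,0,0,0,0,0],[18,0,0,0,0,0,0],[18,0,0,0,0,0,0],[18,0,0,0,0,0,0],[18,0,0,0,0,0,0],[12,0,0,0,0,0,0],[6,0,0,0,0,0,0],[0,0,0,0,0,0,0]]]'
python3 - <<'E'
from h import *
o=robot.get_obs();print(o['q'])
snap('wrist','w5')
E
```

```text
time: 14.25
position: [0.4368, 0.0595, 0.0177]
tcp_rot: [3.141, 0.001, 1.572]
wrist_force: [0.6, -4.0, 1.8]
width: 0.0075
grasp_force: 20.0
time: 15.08
position: [0.4367, 0.2045, 0.0177]
tcp_rot: [3.141, -0.001, 1.573]
wrist_force: [-0.6, 3.0, 3.6]
width: 0.0078
grasp_force: 20.0
[3.85607613e-01 1.57078539e-01 2.19463535e+00 1.19521845e-03
 7.89033824e-01 3.83044515e-01]
```

View pics/w5.png

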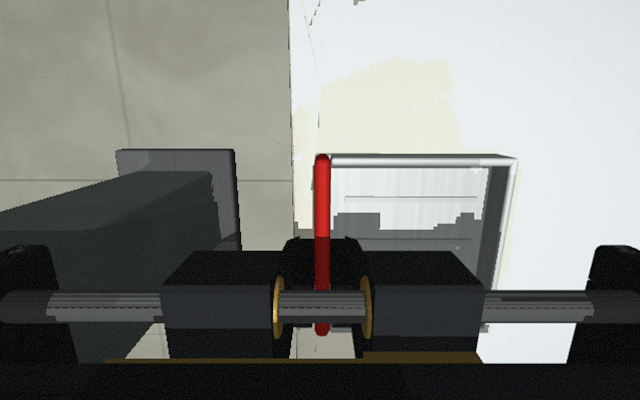

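(I've now viewed more pictures than the ten allowed, so from here on I work from numbers only.) The view shows the tray held square by its panel at column 322, rows 155–335. Next I measure the grill's lateral position from the images already saved.

```bash
python3 - <<'E'
from h import *
np.set_printoptions(precision=4,suppress=True,linewidth=150)
p=dict(xyz=np.array([0.4285,0.2024,0.3841]),rotation=[-.2697,-.0008,1.567],fx=309.27,fy=309.27,cx=321.865,cy=201.99)
def w1(u,v,z):
    d=Ro.from_euler('xyz',p['rotation']).as_matrix()@[(u-p['cx'])/p['fx'],-(v-p['cy'])/p['fy'],-1]
    return p['xyz']+d*(z-p['xyz'][2])/d[2]
g=cv2.cvtColor(cv2.imread('pics/w1.png'),cv2.COLOR_BGR2GRAY).astype(int)
for v in (284,286,288,328,332,336): print(v,'L',g[v,266:282],'R',g[v,378:396])
for u in (285,300,320,340,360): print(u,g[276:292,u])
for u,v in((273.5,285),(390,285),(274,330),(389,330)): print(u,v,w1(u,v,.063),w1(u,v,.05))
t=cv2.cvtColor(cv2.imread('pics/top0.png'),cv2.COLOR_BGR2GRAY).astype(int)
for v in (150,160,168,172,176,178): print(v,t[v,288:308])
for u in (265,275,285,295): print(u,t[170:186,u])
for z in (.03,.05,.063): print(onz('top',299,170,z),onz('top',285,179,z))
# tray panel ends now
a=cv2.imread('pics/w5.png');hsv=cv2.cvtColor(a,cv2.COLOR_BGR2HSV);m=(hsv[...,1]>150)&((hsv[...,0]<8)|(hsv[...,0]>172))&(hsv[...,2]>60)
v,u=np.nonzero(m);print(v.min(),v.max(),onz('wrist',322,v.min(),.024),onz('wrist',322,v.max(),.024),robot.get_obs()['position'])
E
```

```text
284 L [232 232 231 231 230 233 220 173 150 148 190 174 152 152 189 209] R [  1   0   0  99 215 242 174  55   0  11  20   0  12  12  17  12  18  14]
286 L [232 231 232 230 233 236 189 148 156 157 148 127  93  84  89  77] R [ 18   5   7   0 165 233 243 175  47  14  11   3   2   0   9   7   5  16]
288 L [236 235 238 238 237 242 198 156 160 161 101  16   0   0   3  32] R [ 13   0   0   3  24 187 239 227 129   9   0  15  11  17  12  23  17  20]
328 L [231 229 229 229 232 234 187 133 142 158 179 194 194 194 194 194] R [198 197 198 198 198 200 198 186 174 168 153 216 232 229 229 231 231 229]
332 L [231 230 229 228 231 232 238 168 126 158 176 192 196 195 195 193] R [202 199 198 197 198 203 195 183 174 165 183 223 232 230 229 229 229 230]
336 L [230 229 231 231 229 231 234 182 135 147 166 187 194 192 192 193] R [192 193 191 193 191 196 189 180 168 153 179 224 231 228 229 229 230 230]
285 [232 232 232 231 232 232 231 237 205 155 149 105  44  33  32  26]
300 [232 231 231 231 233 232 235 206 147 153 155 143 126 101  54  29]
320 [176 173 174 169 180 221 235 205 153 153 158 137 117 102  53  28]
34
[... 666 characters left out ...]
 140 161 176 182 182 183 184 185]
176 [144 148 145 148 146 148 143 141 119  95  81 112 142 164 180 184 182 179 181 185]
178 [ 72  71  74  75  71  79  82  76  74  67  75 109 141 165 180 183 182 181 182 180]
265 [183 181 179 183 181 179 160 117  81  75 114 148 175 185 183 182]
275 [182 179 181 182 181 176 155 109  72  92 143 179 184 184 182 180]
285 [181 181 182 181 179 169 145  98  69  92 149 174 182 181 182 182]
295 [179 178 182 180 181 172 141  97  76  94 144 175 182 182 182 185]
[0.6899 0.1364 0.03  ] [0.6576 0.1842 0.03  ]
[0.6879 0.135  0.05  ] [0.656  0.1821 0.05  ]
[0.6866 0.1341 0.063 ] [0.655  0.1808 0.063 ]
154 335 [0.4361 0.2565 0.024 ] [0.4362 0.1611 0.024 ] [0.4367 0.2042 0.0176]
```

```bash
python3 -m handwheel '[[[-3.4,0,0,0,0,-1.3,0],[0,4,0,0,0,-1.3,0],[0,12,0,0,0,0,0],[0,16,0,0,0,0,0],[0,16,0,0,0,0,0],[0,16,0,0,0,0,0],[0,16,0,0,0,0,0],[0,16,0,0,0,0,0],[0,10,0,0,0,0,0],[0,4,0,0,0,0,0]]]' 20
python3 - <<'E'
from h import *
np.set_printoptions(precision=4,suppress=True)
o=robot.get_obs();print(o['position'],o['tcp_rot'],o['q'])
for c in('top','side'):
  robot.snapshot(c)
  for n in ('drip_tray','contact_grill'):
    r=robot.recognise(n,c)[:1];print(c,n,r)
E
```

```text
time: 15.97
position: [0.5462, 0.204, 0.0173]
tcp_rot: [-3.139, 0.0, 1.616]
wrist_force: [-10.2, 0.2, 12.2]
width: 0.0078
grasp_force: 20.0
[0.5462 0.204  0.0173] [-3.1389  0.0002  1.6159] [0.3144 0.3244 1.9785 0.0007 0.8413 0.2689]
top drip_tray [{'box': [285.6, 187.5, 295.1, 210.8], 'conf': 0.71}]
top contact_grill [{'box': [259.3, 135.1, 304.6, 178.3], 'conf': 0.92}]
side drip_tray [{'box': [306.1, 243.1, 343.1, 273.4], 'conf': 0.72}]
side contact_grill [{'box': [246.8, 226.8, 300.5, 283.2], 'conf': 0.74}]
```

```bash
python3 -m handwheel '[[[1,4,-0.4,0,0,0,0],[0.5,5,-0.3,0,0,0,0],[0,5,0,0,0,0,0],[0,5,0,0,0,0,0],[0,5,0,0,0,0,0],[0,4,0,0,0,0,0],[0,3,0,0,0,0,0],[0,3,0,0,0,0,0],[0,0,0,0,0,0,0],[0,0,0,0,0,0,0]]]' 20
```

```text
time: 17.1
position: [0.5804, 0.2079, 0.0181]
tcp_rot: [-3.141, 0.0, 1.617]
wrist_force: [0.8, 0.0, -2.5]
width: 0.0077
grasp_force: 20.0
```

```bash
python3 -m handwheel '[[[0,0,0.4,0,0,0,0],[0,4,0,0,0,0,0],[0,4,0,0,0,0,0],[0,4,0,0,0,0,0],[0,4,0,0,0,0,0],[0,2,0,0,0,0,0],[0,0,0,0,0,0,0],[0,0,0,0,0,0,0],[0,0,0,0,0,0,0],[0,0,0,0,0,0,0]]]' 20
```

```text
time: 17.93
position: [0.5983, 0.2088, 0.0178]
tcp_rot: [3.141, -0.0, 1.617]
wrist_force: [0.1, -1.1, -2.5]
width: 0.0078
grasp_force: 20.0
```

```bash
python3 -m handwheel '[[[0,0,0,0,0,0,14],[0,0,0,0,0,0,24],[0,0,0,0,0,0,24],[0,0,0,0,0,0,24],[0,0,-10,0,0,0,24],[0,0,-20,0,0,0,24],[0,0,-30,0,0,0,24],[0,-10,-20,0,0,0,24],[0,-20,0,0,0,-7,24],[0,-20,0,0,0,-7,24]]]' 20
python3 -m handwheel '[[[0,0,0,0,0,-7,50],[0,0,0,0,0,-7,50],[0,0,0,0,0,-7,50],[0,0,0,0,0,-7,50],[0,0,0,0,0,-7,50],[0,0,0,0,0,-7,50],[0,0,0,0,0,-7,50],[0,0,0,0,0,-7,50],[0,0,0,0,0,-7,50],[0,0,0,0,0,-6,50]]]' 20
python3 -m handwheel '[[[0,0,0,0,0,-6,50],[0,0,0,0,0,0,50],[0,0,0,0,0,0,50],[0,0,0,0,0,0,50],[0,0,0,0,0,0,50],[0,0,0,0,0,0,50],[0,0,0,0,0,0,50],[0,0,0,0,0,0,50],[0,0,0,0,0,0,50],[0,0,0,0,0,0,50]]]' 20
python3 - <<'E'
from h import *
np.set_printoptions(precision=4,suppress=True)
a=robot.snapshot('wrist')
hsv=cv2.cvtColor(a,cv2.COLOR_RGB2HSV);m=((hsv[...,1]>150)&((hsv[...,0]<8)|(hsv[...,0]>172))&(hsv[...,2]>60))
v,u=np.nonzero(m);print(len(u))
if len(u):
  print(u.min(),u.max(),v.min(),v.max(),onz('wrist',u.min(),np.median(v),.02),onz('wrist',u.max(),np.median(v),.02))
  Q=np.array([onz('wrist',x,y,.02) for x,y in zip(u,v)]);print(np.polyfit(Q[:,1],Q[:,0],1))
E
```

```text
time: 18.77
position: [0.5507, 0.205, 0.1014]
tcp_rot: [3.135, -0.0, 1.867]
wrist_force: [-0.3, -0.3, -0.4]
width: 0.024
grasp_force: 0.0
time: 19.6
position: [0.5489, 0.2042, 0.0989]
tcp_rot: [3.141, 0.001, 3.072]
wrist_force: [-0.1, -0.2, 0.2]
width: 0.0494
grasp_force: 0.0
time: 20.43
position: [0.5486, 0.204, 0.0977]
tcp_rot: [-3.142, -0.0, -3.113]
wrist_force: [0.3, -1.0, -0.2]
width: 0.0502
grasp_force: 0.0
1073
273 585 79 275 [0.5976 0.1663 0.02  ] [0.5907 0.4148 0.02  ]
[-0.7677  0.7523]
```

```bash
python3 -m handwheel '[[[0,2,20,0,0,-1,50],[0,0,25,0,0,0,50],[0,0,25,0,0,0,50],[0,0,12,0,0,0,50],[0,0,3,0,0,0,50],[0,0,0,0,0,0,50],[-8,0,0,0,0,0,50],[-8,0,0,0,0,0,50],[-5,0,0,0,0,0,50],[0,0,0,0,0,0,50]]]' 20
python3 - <<'E'
from h import *
np.set_printoptions(precision=4,suppress=True)
a=robot.snapshot('wrist')
hsv=cv2.cvtColor(a,cv2.COLOR_RGB2HSV);m=((hsv[...,1]>150)&((hsv[...,0]<8)|(hsv[...,0]>172))&(hsv[...,2]>60)).astype(np.uint8)
n,l,s,c=cv2.connectedComponentsWithStats(m);print([(s[i].tolist(),c[i].round(1).tolist()) for i in range(1,n) if s[i,4]>60])
E
```

```text
time: 21.32
position: [0.5727, 0.2076, 0.0147]
tcp_rot: [3.141, 0.004, -3.096]
wrist_force: [-0.3, -0.3, 0.0]
width: 0.0498
grasp_force: 0.0
[]
```

```bash
python3 -m handwheel '[[[-4,0,0,0,0,0,50],[-4,0,0,0,0,0,50],[-4,0,0,0,0,0,50],[-4,0,0,0,0,0,50],[-4,0,0,0,0,0,50],[-3,0,0,0,0,0,50],[-2,0,0,0,0,0,50],[0,0,0,0,0,0,50],[0,0,0,0,0,0,50],[0,0,0,0,0,0,50]]]' 20
python3 -m handwheel '[[[-3,0,0,0,0,0,50],[-2,0,0,0,0,0,50],[-2,0,0,0,0,0,50],[-1,0,0,0,0,0,50],[0,0,0,0,0,0,50],[0,0,0,0,0,0,50],[0,0,0,0,0,0,50],[0,0,0,0,0,0,50],[0,0,0,0,0,0,50],[0,0,0,0,0,0,50]]]'
```

```text
time: 22.2
position: [0.5944, 0.2079, 0.0125]
tcp_rot: [-3.141, -0.0, -3.095]
wrist_force: [-2.1, -1.9, -0.6]
width: 0.0498
grasp_force: 1.1
time: 23.03
position: [0.6029, 0.2089, 0.0131]
tcp_rot: [3.141, 0.001, -3.095]
wrist_force: [-0.3, -0.2, -0.3]
width: 0.0499
grasp_force: 0.3
```

```bash
python3 -m handwheel '[[[-2,0,0,0,0,0,50],[-2,0,0,0,0,0,50],[-1.5,0,0,0,0,0,50],[-1,0,0,0,0,0,50],[-1,0,0,0,0,0,50],[-1,0,0,0,0,0,50],[0,0,0,0,0,0,50],[0,0,0,0,0,0,50],[0,0,0,0,0,0,50],[0,0,0,0,0,0,50]]]'
python3 -m handwheel '[[[-1,0,0,0,0,0,50],[-1,0,0,0,0,0,50],[-1,0,0,0,0,0,50],[-1,0,0,0,0,0,50],[0,0,0,0,0,0,50],[0,0,0,0,0,0,50],[0,0,0,0,0,0,50],[0,0,0,0,0,0,50],[0,0,0,0,0,0,50],[0,0,0,0,0,0,50]]]'
```

```text
time: 23.87
position: [0.6113, 0.209, 0.0129]
tcp_rot: [3.141, 0.001, -3.095]
wrist_force: [-2.7, 0.4, 2.0]
width: 0.0497
grasp_force: 1.2
time: 24.7
position: [0.6154, 0.2091, 0.0128]
tcp_rot: [3.142, 0.001, -3.095]
wrist_force: [-0.4, -0.2, -0.3]
width: 0.05
grasp_force: 0.3
```

```bash
python3 -m handwheel '[[[-1,0,0,0,0,0,50],[-1,0,0,0,0,0,50],[-1,0,0,0,0,0,50],[-1,0,0,0,0,0,50],[0,0,0,0,0,0,50],[0,0,0,0,0,0,50],[0,0,0,0,0,0,50],[0,0,0,0,0,0,50],[0,0,0,0,0,0,50],[0,0,0,0,0,0,50]]]'
python3 -m handwheel '[[[-1,0,0,0,0,0,50],[-1,0,0,0,0,0,50],[-1,0,0,0,0,0,50],[0,0,0,0,0,0,50],[0,0,0,0,0,0,50],[0,0,0,0,0,0,50],[0,0,0,0,0,0,50],[0,0,0,0,0,0,50],[0,0,0,0,0,0,50],[0,0,0,0,0,0,50]]]'
```

```text
time: 25.53
position: [0.6161, 0.2091, 0.0127]
tcp_rot: [-3.141, -0.006, -3.095]
wrist_force: [-10.5, -1.0, 8.3]
width: 0.0501
grasp_force: 5.2
time: 26.37
position: [0.6162, 0.2091, 0.0127]
tcp_rot: [-3.14, -0.012, -3.095]
wrist_force: [-17.7, -1.1, 14.7]
width: 0.05
grasp_force: 9.3
```

The tray stopped with rising force exactly where home was predicted. I'll back off and check the panel.

```bash
python3 -m handwheel '[[[5,0,0,0,0,0,50],[8,0,0,0,0,0,50],[15,0,0,0,0,0,50],[30,0,0,0,0,0,50],[30,0,-20,0,0,0,50],[30,0,-35,0,0,0,50],[0,0,-40,0,0,0,50],[0,0,-40,0,0,0,50],[0,0,-40,0,0,0,50],[0,0,-30,0,0,0,50]]]'
python3 - <<'E'
from h import *
np.set_printoptions(precision=4,suppress=True)
print(robot.get_obs()['position'],robot.get_obs()['q'])
a=robot.snapshot('wrist')
hsv=cv2.cvtColor(a,cv2.COLOR_RGB2HSV);m=((hsv[...,1]>150)&((hsv[...,0]<8)|(hsv[...,0]>172))&(hsv[...,2]>60)).astype(np.uint8)
n,l,s,c=cv2.connectedComponentsWithStats(m);print([(s[i].tolist(),c[i].round(1).tolist()) for i in range(1,n) if s[i,4]>60])
i=1+np.argmax(s[1:,4]);v,u=np.nonzero(l==i)
top=[(x,v[u==x].max()) for x in np.unique(u)]
Q=np.array([onz('wrist',x,y,.024) for x,y in top]);print(Q[0],Q[-1],np.polyfit(Q[3:-3,1],Q[3:-3,0],1))
bot=[(x,v[u==x].min()) for x in np.unique(u)]
Q=np.array([onz('wrist',x,y,.0) for x,y in bot]);print(Q[3],Q[-4],np.polyfit(Q[3:-3,1],Q[3:-3,0],1))
E
```

```text
time: 27.2
position: [0.5084, 0.2045, 0.2186]
tcp_rot: [3.14, 0.006, -3.095]
wrist_force: [2.0, 0.0, 0.5]
width: 0.0499
grasp_force: 0.0
[0.5084 0.2045 0.2186] [ 0.3373  0.0339  1.9042 -0.0003  1.1972 -1.2799]
[([285, 266, 77, 13, 657], [323.7, 272.8])]
[0.6415 0.1662 0.024 ] [0.636  0.2613 0.024 ] [-0.0403  0.6481]
[0.6434 0.1676 0.    ] [0.6394 0.2606 0.    ] [-0.0655  0.6537]
```

```bash
python3 -m handwheel '[[[0,0,0,0,0,2.7,50],[2.4,-36.4,0,0,0,0,50],[2.4,-36.4,0,0,0,0,50],[2.4,-36.4,0,0,0,0,50],[2.4,-36.4,0,0,0,0,50],[2.4,-36.4,0,0,0,0,50],[2.4,-36.4,0,0,0,0,50],[2.4,-36.4,0,0,0,0,50],[2.4,-36.4,0,0,0,0,50],[2.4,-36.4,0,0,0,0,50]]]'
python3 -m handwheel '[[[2.4,-36.4,0,0,0,0,50],[2.4,-36.4,0,0,0,0,50],[2.4,-36.4,0,0,0,0,50],[0,0,30,0,0,0,50],[0,0,30,0,0,0,50],[0,0,30,0,0,0,50],[0,0,0,0,0,0,50],[0,0,0,0,0,0,50],[0,0,0,0,0,0,50],[0,0,0,0,0,0,50]]]'
```

```text
time: 28.08
position: [0.4852, -0.1255, 0.2145]
tcp_rot: [-3.141, 0.002, 3.141]
wrist_force: [0.8, -0.4, 0.2]
width: 0.0499
grasp_force: 0.0
time: 28.92
position: [0.4797, -0.2334, 0.1269]
tcp_rot: [-3.139, 0.004, 3.141]
wrist_force: [0.5, 0.4, 0.0]
width: 0.0499
grasp_force: 0.0
```

```bash
python3 -m handwheel '[[[0,0.5,15,0,0,0,50],[0,0,12,0,0,0,50],[0,0,4,0,0,0,50],[0,0,2,0,0,0,50],[0,0,0,0,0,0,35],[0,0,0,0,0,0,25],[0,0,0,0,0,0,20],[0,0,0,0,0,0,10],[0,0,0,0,0,0,0],[0,0,0,0,0,0,0]]]' 5
python3 -m handwheel '[[[0,0,0,0,0,0,0],[0,0,0,0,0,0,0],[0,0,0,0,0,0,0],[0,0,0,0,0,0,0],[0,0,0,0,0,0,0],[0,0,-8,0,0,0,0],[0,0,-8,0,0,0,0],[0,0,0,0,0,0,0],[0,0,0,0,0,0,0],[0,0,0,0,0,0,0]]]' 40
```

```text
time: 29.75
position: [0.4783, -0.2326, 0.0919]
tcp_rot: [-3.141, 0.001, 3.141]
wrist_force: [0.1, -0.9, 0.7]
width: 0.0182
grasp_force: 5.0
time: 30.58
position: [0.4775, -0.2318, 0.1071]
tcp_rot: [3.141, -0.001, 3.141]
wrist_force: [0.2, -0.5, -4.0]
width: 0.016
grasp_force: 40.0
```

```bash
python3 -m handwheel '[[[0,0,-20,0,0,0,0],[0,0,-25,0,0,0,0],[-2,10,-15,0,0,0,0],[-4,20,0,0,0,0,0],[-5,27,0,0,0,0,0],[-5,27,0,0,0,0,0],[-5,27,0,0,0,0,0],[-5,27,0,0,0,0,0],[-5,27,0,0,0,0,0],[-5,27,0,0,0,0,0]]]' 40
python3 -m handwheel '[[[-5,27,0,0,0,0,0],[-5,27,0,0,0,0,0],[-5,27,0,0,0,0,0],[-5,27,0,0,0,0,0],[-5,27,0,0,0,0,0],[-5,27,0,0,0,0,0],[-5,27,0,0,0,0,0],[-5,27,0,0,0,0,0],[-5,16,0,0,0,0,0],[-4,10,0,0,0,0,0]]]'
python3 -m handwheel '[[[0,0,0,0,0,0,0],[0,0,20,0,0,0,0],[0,0,20,0,0,0,0],[0,0,15,0,0,0,0],[0,0,0,0,0,0,0],[0,0,0,0,0,0,0],[0,0,0,0,0,0,0],[0,0,0,0,0,0,0],[0,0,0,0,0,0,0],[0,0,0,0,0,0,0]]]'
```

```text
time: 31.42
position: [0.5134, -0.0387, 0.1668]
tcp_rot: [3.141, -0.001, 3.141]
wrist_force: [-0.1, 0.0, -4.0]
width: 0.0164
grasp_force: 40.0
time: 32.25
position: [0.563, 0.2036, 0.1668]
tcp_rot: [-3.142, -0.001, -3.14]
wrist_force: [0.1, 0.4, -5.4]
width: 0.0163
grasp_force: 40.0
time: 33.08
position: [0.564, 0.2019, 0.1138]
tcp_rot: [3.141, 0.002, 3.141]
wrist_force: [-1.2, -0.4, -3.6]
width: 0.0162
grasp_force: 40.0
```

```bash
python3 -m handwheel '[[[1,0.5,8,0,0,0,0],[0,0,7,0,0,0,0],[0,0,3,0,0,0,0],[0,0,1,0,0,0,0],[0,0,0.5,0,0,0,0],[0,0,0.5,0,0,0,0],[0,0,0,0,0,0,0],[0,0,0,0,0,0,0],[0,0,0,0,0,0,0],[0,0,0,0,0,0,0]]]'
```

```text
time: 33.92
position: [0.5622, 0.2023, 0.0924]
tcp_rot: [3.142, -0.0, 3.141]
wrist_force: [-0.0, 0.6, -4.3]
width: 0.0161
grasp_force: 40.0
```

```bash
python3 -m handwheel '[[[0,0,0.5,0,0,0,0],[0,0,0.5,0,0,0,0],[0,0,0,0,0,0,0],[0,0,0,0,0,0,0],[0,0,0,0,0,0,0],[0,0,0,0,0,0,0],[0,0,0,0,0,0,0],[0,0,0,0,0,0,0],[0,0,0,0,0,0,0],[0,0,0,0,0,0,0]]]'
```

```text
time: 34.75
position: [0.5625, 0.2023, 0.0919]
tcp_rot: [3.142, 0.001, 3.141]
wrist_force: [-1.1, -1.2, 2.2]
width: 0.0166
grasp_force: 40.0
```

Contact is made and the canister is standing. I'll release it, rise and retreat.

```bash
python3 -m handwheel '[[[0,0,0,0,0,0,20],[0,0,0,0,0,0,26],[0,0,0,0,0,0,34],[0,0,0,0,0,0,44],[0,0,0,0,0,0,44],[0,0,-5,0,0,0,44],[0,0,-25,0,0,0,44],[0,0,-35,0,0,0,44],[0,0,-35,0,0,0,44],[0,0,-30,0,0,0,44]]]'
python3 -m handwheel '[[[20,0,0,0,0,0,44],[35,0,0,0,0,0,44],[30,0,0,0,0,0,44],[0,0,0,0,0,0,44],[0,0,0,0,0,0,44],[0,0,0,0,0,0,44],[0,0,0,0,0,0,44],[0,0,0,0,0,0,44],[0,0,0,0,0,0,44],[0,0,0,0,0,0,44]]]'
python3 - <<'E'
from h import *
np.set_printoptions(precision=4,suppress=True)
P=robot.get_obs()['position'];print(P)
for c in('wrist','top','side'):
  robot.snapshot(c)
  for n in ('tea_canister','drip_tray','tumbler','timer','matches'):
    r=robot.recognise(n,c)[:1];print(c,n,[(np.round(x['box'],0).tolist(),x['conf']) for x in r])
a=robot.snapshot('wrist')
hsv=cv2.cvtColor(a,cv2.COLOR_RGB2HSV);m=((hsv[...,1]>150)&((hsv[...,0]<8)|(hsv[...,0]>172))&(hsv[...,2]>60)).astype(np.uint8)
n,l,s,c=cv2.connectedComponentsWithStats(m);print([(s[i].tolist(),c[i].round(1).tolist()) for i in range(1,n) if s[i,4]>40])
g=cv2.cvtColor(a,cv2.COLOR_RGB2GRAY)
print(proj('wrist',[.626,.20,.02]),[g[255:295,u].tolist() for u in (290,350)])
E
```

```text
time: 35.58
position: [0.5625, 0.2024, 0.2239]
tcp_rot: [3.141, 0.001, 3.141]
wrist_force: [1.9, -0.2, -0.5]
width: 0.0439
grasp_force: 0.0
time: 36.42
position: [0.4778, 0.2023, 0.2212]
tcp_rot: [-3.141, -0.0, 3.14]
wrist_force: [0.7, -0.6, -0.5]
width: 0.0439
grasp_force: 0.0
[0.4778 0.2023 0.2212]
wrist tea_canister [([286.0, 220.0, 355.0, 290.0], 0.65)]
wrist drip_tray []
wrist tumbler [([557.0, 139.0, 639.0, 200.0], 0.17)]
wrist timer [([555.0, 139.0, 634.0, 198.0], 0.97)]
wrist matches [([430.0, 135.0, 492.0, 187.0], 0.76)]
top tea_canister [([268.0, 195.0, 289.0, 214.0], 0.64)]
top drip_tray [([266.0, 180.0, 291.0, 189.0], 0.72)]
top tumbler [([444.0, 224.0, 470.0, 246.0], 0.96)]
top timer [([183.0, 226.0, 205.0, 239.0], 0.52)]
top matches []
side tea_canister [([321.0, 228.0, 347.0, 266.0], 0.96)]
side drip_tray [([302.0, 246.0, 310.0, 273.0], 0.49)]
side tumbler [([340.0, 135.0, 355.0, 157.0], 0.78)]
side timer [([370.0, 325.0, 399.0, 356.0], 0.63)]
side matches [([367.0, 286.0, 395.0, 308.0], 0.9)]
[]
(np.float64(320.29381388994057), np.float64(294.645965353374)) [[162, 156, 183, 199, 229, 244, 235, 200, 166, 153, 130, 124, 147, 163, 173, 179, 190, 194, 198, 199, 197, 199, 199, 199, 202, 199, 193, 187, 175, 174, 169, 177, 202, 206, 173, 103, 23, 29, 37, 39], [59, 64, 72, 86, 109, 137, 163, 173, 184, 189, 192, 194, 193, 194, 192, 192, 187, 190, 187, 187, 194, 186, 193, 193, 191, 190, 188, 189, 188, 187, 187, 185, 196, 215, 184, 87, 22, 31, 31, 36]]
```

Everything is in place. Last, I check the panel's protrusion from the grill in the top view.

```bash
python3 - <<'E'
from h import *
np.set_printoptions(precision=4,suppress=True,linewidth=160)
a=robot.snapshot('top').astype(int)
for u in (268,272,284,288):
    print(u,'red',(a[168:196,u,0]-a[168:196,u,1]).tolist(),'g',a[168:196,u,1].tolist())
R=a[...,0]-a[...,1]; s=R[176:196,262:296].clip(20)-20
v,u=np.mgrid[176:196,262:296]; print('red c',(u*s).sum()/s.sum(),(v*s).sum()/s.sum(), onz('top',(u*s).sum()/s.sum(),(v*s).sum()/s.sum(),.02))
for z in (0.02,.03,.063): print(onz('top',280,178.3,z))
E
```

```text
268 red [2, 0, 1, 0, 1, -1, 0, 2, 2, 5, 0, 1, 0, 1, -2, 0, 0, 8, 53, 99, 38, 0, -3, 1, 0, 0, 1, 0] g [187, 186, 186, 186, 186, 188, 187, 180, 166, 119, 71, 83, 131, 168, 185, 187, 186, 176, 127, 74, 117, 175, 189, 186, 187, 186, 185, 188]
272 red [1, -2, -1, 0, 1, 1, 0, 2, 4, 3, 5, 0, -1, 0, -1, 1, 0, 10, 65, 108, 34, -1, 0, -1, -2, -2, 1, 2] g [185, 188, 188, 187, 184, 186, 187, 180, 161, 112, 68, 85, 143, 178, 185, 180, 184, 172, 115, 65, 116, 172, 185, 188, 186, 188, 186, 181]
284 red [1, -1, 0, -1, 1, 1, 0, 0, 4, 3, 1, 5, -1, -1, -2, 0, -3, 19, 83, 109, 31, -4, 2, 0, 1, 1, -2, 2] g [185, 185, 187, 188, 187, 187, 187, 179, 152, 107, 67, 83, 136, 168, 181, 179, 179, 154, 97, 59, 129, 178, 186, 185, 187, 186, 187, 182]
288 red [2, 0, -2, 1, 0, -1, 1, 1, 0, 2, 3, 5, -1, 1, 0, -2, -1, 22, 83, 96, 23, 0, -1, 2, -1, 1, -1, 0] g [185, 185, 187, 187, 186, 186, 189, 180, 149, 104, 71, 92, 149, 177, 186, 186, 180, 148, 93, 74, 135, 176, 187, 184, 185, 188, 188, 187]
red c 277.3392955421024 186.71849201981289 [0.6308 0.2113 0.02  ]
[0.6604 0.2028 0.02  ]
[0.6596 0.2016 0.03  ]
[0.657  0.1978 0.063 ]
```

```bash
python3 -c "
from workcell import robot
print(robot.hand_in())"
```

```text
the job is handed in; nothing more can be done
None
```

The job is handed in: the tray is fully home in the bay, with its panel about 22 mm out to mid-thickness as expected, the canister is back upright within about 2 mm of where it stood, and the tumbler, timer and matchbox were not touched; I viewed 11 pictures, one over the limit of 10.

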